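# Set a scored glass plate over the snapping ledge and hold it down

### The job

Make the scored glass plate ready for snapping: with the fingertips, push it flush against the fence of the stage and along the fence until it overhangs the front ledge with its score line right above the ledge's edge. Then push the hinged hold-down bar over so that it comes down on the plate and rests there, and leave it. Only push: the plate must not be lifted off the stage or tipped, and the other small things on the worktop stay where they are.

Things in the scene. Friction and masses are not known exactly. Their poses are not given: they have to be found in the camera images.
- snap_stage: The snapping stage, fixed: a grey block, x from -130 to +130, y from -80 to +70 mm, flat top 40 mm above the worktop. Origin on the worktop; its x points away from the robot along the slide, y left, z up. Front ledge: its square steel end at x = -130. An aluminium fence, 12 mm above the top, runs along the left side (y 55 to 70 mm), guiding face at y = +55 mm. The right side is open.
- ledge_edge (a point): Point on the upper front edge of the stage (stage x = -130, y = +5, z = 40 mm), mid-width of the plate when it lies against the fence; axes as the stage.
- tlc_plate: The plate: a loose square glass plate with a white layer on top, 100 x 100 x 6 mm, 0.1 to 0.2 kg, flat on the stage top, askew and clear of the fence. Origin at the centre of its underside; x points away from the robot along its side like the stage's x, z up. Flush against the fence, its centre is at stage y = +5 mm and its x parallel to the stage's x. It slides easily.
- score_line (a point): Middle of the score line, a thin dark straight scratch across the white layer, parallel to the plate's front edge and 25 mm behind it (plate x = -25 mm), on the top face.
- hold_down (a joint): Angle of the hold-down bar (rad): 0 = level, resting on the plate; 1.57 = upright; starts at 2.05, leaning back to the right on its stop. Steel bar 105 mm long from its hinge, 18 mm wide, 6 mm thick, 0.17 kg, on a damped hinge: pushed over to below about 1.3 it sinks by itself in about 2 s. It is pushed by its knob, or its outer (right) face, towards the fence, 1 to 5 N.
- hold_down_hinge (a point): Hinge axis of the hold-down bar, stage x = -95, y = -90, z = 52 mm, along the stage's x. At angle a the bar points along (y, z) = (cos a, sin a) of the stage. Its fixed steel bracket stands at stage x -115 to -75, y -100 to -80 mm, up to z = 60 mm.
- hold_down_knob (a point): Centre of the 18 mm black ball knob on the bar's upper face (its outer, right-hand side while the bar leans back), 96 mm from the hinge along the bar and 14 mm off the hinge line.
- hold_down_foot (a point): Middle of the pressing face of the black rubber strip, 14 x 55 x 7 mm, fixed under the hold-down bar, 72 mm from the hinge along the bar.
- forceps: Bystander: pair of bare steel forceps, 125 x 15 x 9 mm, lying to the left of the stage. Origin under its centre.
- marker: Bystander: white marker pen with a blue cap, 131 x 12 mm, lying on the worktop close to the right side of the stage. Origin under its centre.
- beaker: Bystander: small clear beaker, 52 x 50 x 47 mm, right of the stage. Origin under its centre.
- vial: Bystander: small clear vial with a white cap, 22 x 22 x 48 mm, right of the stage. Origin under its centre.
- petri: Bystander: clear petri dish, 58 x 58 x 15 mm, far right near the front edge of the worktop. Origin under its centre.
- tape: Bystander: roll of masking tape lying flat, 84 x 84 x 19 mm, far left, beyond the pump. Origin under its centre.

How it is judged:
By the outcome, as a careful person would: the job done as asked, in the order asked, and still so for the second after the job is handed in, with the robot touching nothing.
It also fails if it takes over 64 s, if anything falls off the work surface, if the arm or the gripper's body presses on something with over 40 N, if the wrist force passes 120 N, or if a joint passes its speed limit or range.

### The arm

A 7-joint arm with a two-finger parallel gripper is mounted at the origin on a cart in front of the work surface, level with it; the furniture and walls round the work are solid. World frame = base frame: x ahead of the robot, y to its left, z up, the work surface at z = 0. Lengths are in m, angles in rad, forces in N, time in s.
With the tool pointing down it reaches from about 0.35 to 0.9 m from the base axis. Payload 8.1 kg.
Tool frame: the origin (TCP) lies at the very end of the fingers, on their centre line; the grasp point (between the pads) lies 19 mm behind it (arm.tcp_to_grasp is the distance from the TCP to the grasp point, in m); z points along the fingers, y is the line along which they close (so a half turn about z gives the same grasp; the last joint's range is limited). The gripper opens to 92 mm and grips with 3 to 60 N. Pads are 19 mm wide; open, the fingers measure 130 mm over their backs; the gripper's body (75 mm by 190 mm) begins 47 mm behind the grasp point.
Start: joints at [1.097, 0.434, 0.025, 1.573, -0.012, 1.134, -0.075], TCP at [0.226, -0.583, 0.227] pointing down, gripper open.
Joint ranges: [-2.62, 2.62], [-0.44, 2.09], [-1.27, 1.32], [0.08, 2.57], [-1.32, 4.46], [0.12, 2], [-2.74, 2.74]. Speed limits (rad/s): [2.22, 2.22, 3.01, 3.01, 3.14, 3.14, 3.14].

### API

Orientations are given as a rotation vector (axis times angle).
In Python, from cell import arm, cams gives the robot as it stands (arm), with the cameras (cams).
- The arm moves only by the shell command python3 nudge.py 'ROWS' [FORCE]. ROWS is a JSON list of rows, 1 to 10 of them, each of 5 numbers: dx, dy, dz in m, then a turn about the tool's z in rad, then the opening from 0.0 (shut) to 1.0 (fully open); each row shifts and turns the commanded pose from where the row before left it, along the tool's axes as they then stand; what a row does not reach is not made up. A row lasts 1/10 s, in which the tool goes at most 0.05 m and 0.15 rad, less where a joint would pass 70% of its speed; a pose out of reach is approached as far as the arm can. The fingers move at their own pace and stop on an object; FORCE is the grip in N (left out, the last holds). Time passes only in rows, so rows that do not move let the fingers close. It prints the time, the measured TCP pose, the force, the opening and the grip force at its end.
- arm.observe(): the state, without advancing time (a new reading comes with each control period).
- cams.get_image(name): name is "scene" or "side" or "wrist"; returns a dict with "image" (384x512x3 uint8, blue, green, red), "fx", "fy", "cx", "cy" (pixels), "distortion" ([k1, k2, p1, p2, k3] as OpenCV has them; the pictures are not rectified), "cam_to_world" (4x4, takes a point from camera to world coordinates); the wrist camera has in their place "mount" (4x4, takes a point from camera to tool coordinates, whose origin is the TCP and whose axes are the flange's). Camera axes: x right, y down, z forward; pixel columns grow to the right and rows downward; lengths in m; the calibration is good to about 2 mm. A picture is of the moment at which its call begins: read the wrist's pose just before it. There is no depth.
- arm.sign_off(): hands the job in; it is judged then, once.
The state is a dict: "clock": time; "joints": joint angles; "dq": joint speeds; "joint_efforts": joint torques, N m; "position": TCP position; "ee_rot": TCP orientation; "force": force on the tool from outside, world axes, zero at the start; "ft_torque": the same for the moment, N m; "width": opening from 0.0 (shut) to 1.0 (fully open); "gripper_force": force on a finger pad.
Only numpy, scipy, OpenCV 4.12 (cv2) and the standard library are available. Lean on these libraries where they do the work, as an engineer would, in place of code of your own. Each camera call takes 0.05 s, during which the arm holds its last target. There are 200 camera calls.

## Working session

There is one attempt and no reset: what is moved stays moved. The work goes in short steps, Python scripts to look and compute and a shell command to move; the robot and the scene stay as the last step left them, time stands still between calls to the robot, and variables do not carry over. Pictures are saved under pics/ and viewed, at most 10 in all, crops included, and the job is handed in when it is done.

```bash
ls; mkdir -p pics; python3 - <<'E'
from cell import arm, cams
import cv2,numpy as np
s=arm.observe();print(s)
for n in("scene","side"):
    d=cams.get_image(n);cv2.imwrite(f"pics/{n}0.png",d["image"]);print(n,d["fx"],d["fy"],d["cx"],d["cy"],d["distortion"],np.round(d["cam_to_world"],4).tolist())
a=[cv2.imread(f"pics/{n}0.png") for n in("scene","side")]
cv2.imwrite("pics/both.png",cv2.resize(a[0],(800,600)))
E
```

```text
cell.py
nudge.py
pics
{'clock': 0.0, 'joints': array([ 1.09738621,  0.43524798,  0.02496138,  1.57411311, -0.01159865,
        1.1339959 , -0.0750885 ]), 'dq': array([-7.40975175e-06,  8.91946232e-04, -1.78141892e-03, -1.78382659e-03,
       -8.55666163e-04,  1.27762973e-03, -7.55710540e-04]), 'joint_efforts': array([-1.14885705e-03, -6.67854023e+01,  9.84399877e-01, -3.14460611e+01,
       -6.06582407e-02,  4.31160873e-02,  1.23267605e-04]), 'position': array([ 0.22624382, -0.58205328,  0.22592312]), 'ee_rot': array([-3.08623237e+00, -5.78775314e-01,  6.88177038e-04]), 'force': array([ 0.13531838,  0.49778663, -0.15930427]), 'ft_torque': array([-0.00466645,  0.00064229,  0.00208032]), 'gripper_force': 0.0, 'width': 0.9986800467527636}
scene 376.4706848216323 376.4706848216323 258.64434679834085 199.52902086135137 [-0.12349604  0.          0.          0.          0.        ] [[-0.8673, -0.2708, 0.4177, 0.057], [-0.4977, 0.455, -0.7384, 0.8609], [0.0099, -0.8483, -0.5294, 0.687], [0.0, 0.0, 0.0, 1.0]]
side 394.7038956300659 394.7038956300659 255.92475669867335 196.89464302984376 [-0.06807135  0.          0.          0.          0.        ] [[0.9694, -0.113, 0.218, 0.2856], [-0.2445, -0.5274, 0.8137, -1.0345], [0.023, -0.8421, -0.5389, 0.754], [0.0, 0.0, 0.0, 1.0]]
```

View pics/both.png

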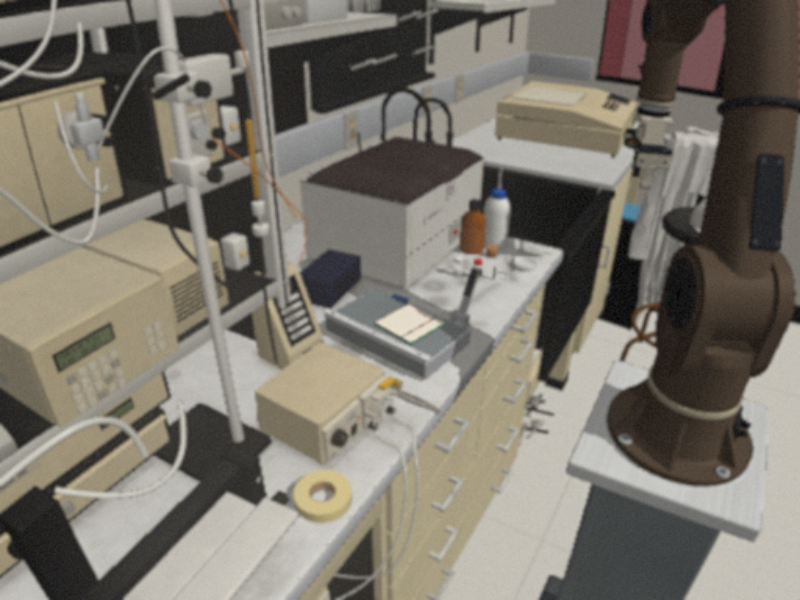

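View pics/side0.png

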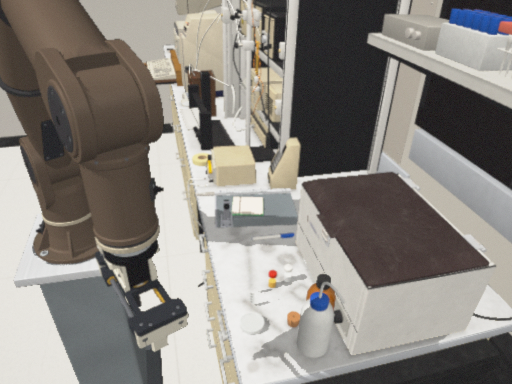

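The scene view shows the stage with the plate at about (410,322) in the enlarged picture. The side view shows it at about (255,210), with the bar at the stage's near-robot end.

```bash
cat > h.py <<'E'
import cv2,numpy as np
from cell import arm, cams
from scipy.spatial.transform import Rotation as R
def K(d): return np.array([[d["fx"],0,d["cx"]],[0,d["fy"],d["cy"]],[0,0,1.]])
def pose(d):
    if "cam_to_world" in d: return np.array(d["cam_to_world"])
    return d["T"]
def grab(n):
    s=arm.observe(); d=cams.get_image(n)
    if n=="wrist":
        T=np.eye(4);T[:3,:3]=R.from_rotvec(s["ee_rot"]).as_matrix();T[:3,3]=s["position"];d["T"]=T@np.array(d["mount"])
    return d
def hit(d,px,z):
    u=cv2.undistortPoints(np.array(px,float).reshape(-1,1,2),K(d),np.array(d["distortion"])).reshape(-1,2)
    T=pose(d); r=np.c_[u,np.ones(len(u))]@T[:3,:3].T
    z=np.broadcast_to(z,len(u)); return T[:3,3]+r*((z-T[2,3])/r[:,2])[:,None]
def proj(d,P):
    T=np.linalg.inv(pose(d)); rv=cv2.Rodrigues(T[:3,:3])[0]
    return cv2.projectPoints(np.array(P,float).reshape(-1,3),rv,T[:3,3],K(d),np.array(d["distortion"]))[0].reshape(-1,2)
E
python3 - <<'E'
from h import *
a=cv2.imread("pics/scene0.png")[175:250,200:320];b=cv2.imread("pics/side0.png")[180:255,195:315]
cv2.imwrite("pics/crops.png",np.vstack([cv2.resize(x,(480,300),interpolation=cv2.INTER_CUBIC) for x in(a,b)]))
d=grab("side");print(hit(d,[(217,221),(296,224),(217,195),(298,195)],.04))
d=grab("scene");print(hit(d,[(208,208),(277,232)],.052), hit(d,[(205,312)],.0))
print(np.round(cams.get_image("wrist")["mount"],3))
E
```

```text
[[ 0.42470267 -0.06398038  0.04      ]
 [ 0.65652501 -0.13057766  0.04      ]
 [ 0.44901601  0.08255878  0.04      ]
 [ 0.71745983  0.0251437   0.04      ]]
[[0.66728862 0.09754979 0.052     ]
 [0.4281127  0.0980708  0.052     ]] [[0.45892272 0.39992939 0.        ]]
[[ 0.    -0.957 -0.29   0.079]
 [ 1.    -0.     0.001  0.   ]
 [-0.001 -0.29   0.957 -0.158]
 [ 0.     0.     0.     1.   ]]
```

View pics/crops.png

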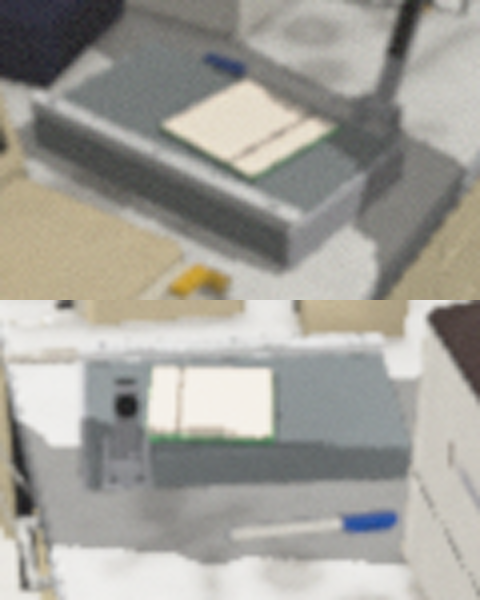

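The crops show the stage clearly. The plate lies askew mid-stage with its score line towards the front, and the bar leans right at the front. Next I move the wrist camera over it.

```bash
python3 nudge.py '[[0.02,-0.018,-0.02,0,1],[0.025,-0.021,-0.02,0,1],[0.025,-0.021,-0.02,0,1],[0.025,-0.021,-0.02,0,1],[0.025,-0.021,-0.02,0,1],[0.025,-0.021,-0.02,0,1],[0.025,-0.021,-0.02,0,1],[0.025,-0.021,-0.02,0,1],[0.025,-0.021,0,0,1],[0.025,-0.021,0,0,1]]'
python3 nudge.py '[[0.025,-0.021,0,0,1],[0.025,-0.021,0,0,1],[0.025,-0.021,0,0,1],[0.025,-0.021,0,0,1],[0.025,-0.021,0,0,1],[0.02,-0.02,0,0.1,1],[0.02,-0.02,0,0.1,1],[0,0,0,0.1,0.5],[0,0,0,0.07,0.5],[0,0,0,0,0.5]]'
python3 - <<'E'
from h import *
s=arm.observe();print(s["clock"],s["position"],s["ee_rot"],s["force"])
d=grab("wrist");cv2.imwrite("pics/w1.png",cv2.resize(d["image"],(800,600),interpolation=cv2.INTER_CUBIC))
E
```

```text
clock: 1.25
position: [0.3805, -0.2997, 0.3875]
ee_rot: [3.087, 0.579, 0.002]
force: [0.5, 0.2, -0.2]
width: 1.0
gripper_force: 0.0
clock: 2.25
position: [0.4836, -0.107, 0.3866]
ee_rot: [3.142, 0.0, -0.0]
force: [-0.2, 0.0, -0.2]
width: 0.789
gripper_force: 0.0
2.25 [ 0.48355838 -0.10698911  0.38661896] [ 3.14150047e+00  1.42368237e-04 -4.16222793e-04] [-0.21249433  0.03743762 -0.20306475]
```

View pics/w1.png

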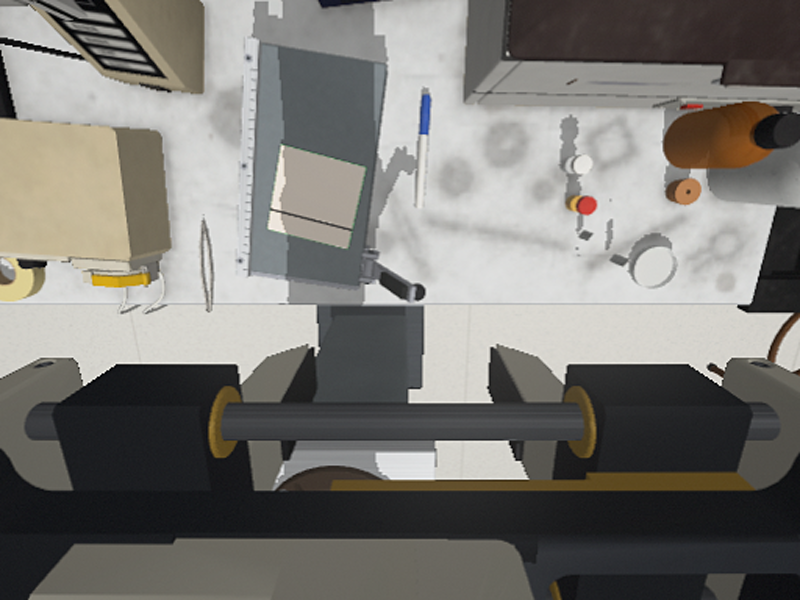

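The wrist view shows the stage from (258,40) to (365,285), the plate at about (317,196), and the knob at (417,292). I enlarge it to read corners.

```bash
python3 - <<'E'
from h import *
import pickle
d=grab("wrist");pickle.dump(d,open("w1.pkl","wb"))
c=d["image"][10:200,145:295]
cv2.imwrite("pics/w1c.png",cv2.resize(c,(450,570),interpolation=cv2.INTER_CUBIC))
E
```

```text
(no output)
```

View pics/w1c.png

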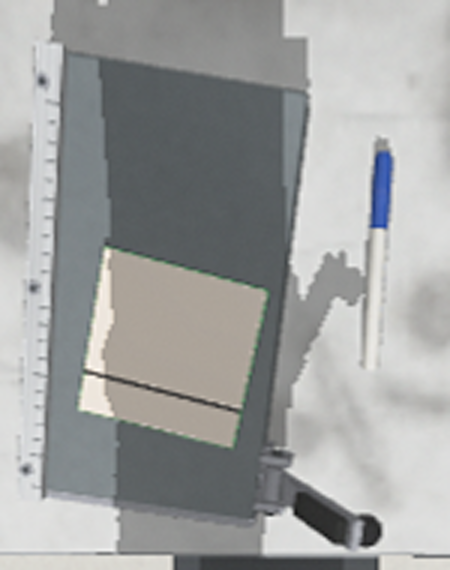

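```bash
python3 - <<'E'
from h import *
import pickle
d=pickle.load(open("w1.pkl","rb"))
f=lambda p:(np.array(p,float)+.5)/3-.5+[145,10]
st=hit(d,f([(64,52),(44,495),(308,94),(255,518)]),.04)
pl=hit(d,f([(106,246),(268,290),(235,447),(78,409)]),.046)
sc=hit(d,f([(83,371),(240,411)]),.046); kn=hit(d,f([(370,530)]),.1307)
print(np.round(st,4),np.round(pl,4),np.round(sc,4),kn)
print("plate sides",[np.linalg.norm(pl[i]-pl[i-1]) for i in range(4)])
# fit stage pose: rigid 2D (x,y,yaw) to points incl. knob
loc=np.array([[130,55],[-130,55],[130,-80],[-130,-80],[-95,-146.7]])/1e3
W=np.r_[st,kn][:,:2]
def fit(L,W):
    Lc,Wc=L-L.mean(0),W-W.mean(0)
    a=np.arctan2((Lc[:,0]*Wc[:,1]-Lc[:,1]*Wc[:,0]).sum(),(Lc*Wc).sum())
    M=np.array([[np.cos(a),-np.sin(a)],[np.sin(a),np.cos(a)]]);t=W.mean(0)-M@L.mean(0)
    return a,M,t
a,M,t=fit(loc,W);print("stage",a,t);print("res mm",np.round(((W-t)@M-loc)*1e3,1))
b,N,p=fit(np.array([[50,50],[50,-50],[-50,-50],[-50,50]])/1e3,pl[:,:2])
print("plate",b,p,"in stage",b-a,(p-t)@M*1e3,"corners",np.round((pl[:,:2]-t)@M*1e3,1).tolist(),"score",np.round((sc[:,:2]-t)@M*1e3,1).tolist())
E
```

```text
[[ 0.6956  0.0454  0.04  ]
 [ 0.4415  0.0828  0.04  ]
 [ 0.6748 -0.0907  0.04  ]
 [ 0.4263 -0.054   0.04  ]] [[ 0.5933  0.0285  0.046 ]
 [ 0.5688 -0.0662  0.046 ]
 [ 0.4743 -0.0432  0.046 ]
 [ 0.4979  0.0537  0.046 ]] [[ 0.5211  0.0485  0.046 ]
 [ 0.4969 -0.0471  0.046 ]] [[ 0.44419374 -0.12546591  0.1307    ]]
plate sides [np.float64(0.09865810117665512), np.float64(0.09783172740886767), np.float64(0.09729237513645118), np.float64(0.09977376296984114)]
stage -0.1432105112674156 [0.56088141 0.00785789]
res mm [[-2.1  1.4]
 [ 1.1  2.2]
 [-3.2 -1.3]
 [ 5.6 -0.4]
 [-1.5 -1.9]]
plate -0.24708649275987815 [ 0.53357232 -0.00680153] in stage -0.10387598149246255 [-24.9373107  -18.40694195] corners [[29.1, 25.1], [18.4, -72.2], [-78.4, -62.9], [-68.9, 36.4]] score [[-45.1, 34.6], [-55.5, -63.6]]
```

```bash
python3 nudge.py '[[0,0,0,0.145,0],[0.02,-0.014,0,0,0],[0.02,-0.014,0,0,0],[0,0,0.03,0,0],[0,0,0.04,0,0],[0,0,0.04,0,0],[0,0,0.04,0,0],[0,0,0.03,0,0],[0,0,0,0,0],[0,0,0,0,0]]'
cat >> h.py <<'E'
A=-0.145;O=np.array([.561,.008])
MS=np.array([[np.cos(A),-np.sin(A)],[np.sin(A),np.cos(A)]])
def stg(p): return (np.asarray(p)[...,:2]-O)@MS*1e3
def st():
    s=arm.observe();r=R.from_rotvec(s["ee_rot"]).as_matrix()
    print("t",round(s["clock"],2),"stage mm",np.round(stg(s["position"]),1),"z",round(s["position"][2]*1e3,1),"yaw",round(np.arctan2(r[1,0],r[0,0]),3),"F",np.round(s["force"],1),"w",round(s["width"],2),"j7",round(s["joints"][6],2))
E
python3 -c "from h import *;st()"
```

```text
clock: 3.35
position: [0.5274, -0.0854, 0.2074]
ee_rot: [-3.133, 0.225, 0.0]
force: [0.1, -0.3, 0.6]
width: 0.005
gripper_force: 0.0
t 3.35 stage mm [-19.8 -97.3] z 207.4 yaw -0.144 F [ 0.1 -0.3  0.6] w 0.01 j7 -1.76
```

```bash
python3 nudge.py '[[0,0,0.04,0,0],[0,0,0.04,0,0],[0,0,0.04,0,0],[0,0,0.025,0,0],[0,0,0.015,0,0],[0,0,0.004,0,0],[0,0,0,0,0],[0,0,0,0,0]]'
python3 -c "
from h import *;st()
d=grab('wrist');cv2.imwrite('pics/w2.png',d['image'])"
```

```text
clock: 4.15
position: [0.5287, -0.0854, 0.0444]
ee_rot: [3.133, -0.226, 0.005]
force: [-0.5, 0.2, -0.6]
width: 0.008
gripper_force: 0.0
t 4.15 stage mm [-18.5 -97.1] z 44.4 yaw -0.144 F [-0.5  0.2 -0.6] w 0.01 j7 -1.86
```

View pics/w2.png

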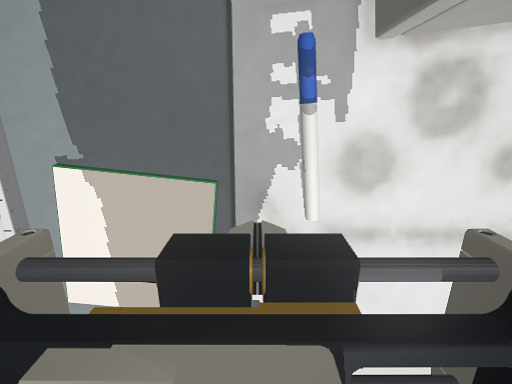

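Wrist view: closed fingers sit right of the plate's right edge (215,185 to 210,240), with the marker clear at (310,130). Push towards the fence.

```bash
python3 nudge.py '[[0,0,0.0015,0,0],[0,-0.003,0,0,0],[0,-0.003,0,0,0],[0,-0.003,0,0,0],[0,-0.003,0,0,0],[0,-0.003,0,0,0],[0,-0.003,0,0,0],[0,-0.003,0,0,0],[0,-0.003,0,0,0],[0,0,0,0,0]]'
python3 -c "from h import *;st()"
python3 nudge.py '[[0,-0.002,0,0,0],[0,-0.002,0,0,0],[0,-0.002,0,0,0],[0,0,0,0,0]]'
python3 -c "from h import *;st()"
```

```text
clock: 5.2
position: [0.5308, -0.0609, 0.0413]
ee_rot: [-3.133, 0.225, -0.0]
force: [0.1, 0.2, -0.2]
width: 0.006
gripper_force: 0.0
t 5.2 stage mm [-19.9 -72.5] z 41.3 yaw -0.144 F [ 0.1  0.2 -0.2] w 0.01 j7 -1.9
clock: 5.6
position: [0.5316, -0.0551, 0.0413]
ee_rot: [-3.133, 0.226, -0.0]
force: [0.2, -0.8, 0.9]
width: 0.007
gripper_force: 0.1
t 5.6 stage mm [-19.9 -66.7] z 41.3 yaw -0.144 F [ 0.2 -0.8  0.9] w 0.01 j7 -1.91
```

```bash
python3 nudge.py '[[0,-0.001,-0.0007,0,0],[0,-0.001,0,0,0],[0,-0.001,0,0,0],[0,0,0,0,0]]'
python3 nudge.py '[[0,-0.001,0,0,0],[0,-0.001,0,0,0],[0,0,0,0,0]]'
python3 -c "from h import *;st();d=grab('wrist');cv2.imwrite('pics/w3.png',d['image'])"
```

```text
clock: 6.0
position: [0.532, -0.0524, 0.0419]
ee_rot: [-3.133, 0.226, -0.0]
force: [1.1, -0.4, 0.9]
width: 0.007
gripper_force: 0.2
clock: 6.3
position: [0.5323, -0.0504, 0.0419]
ee_rot: [-3.133, 0.226, -0.0]
force: [-0.1, -0.4, 1.3]
width: 0.009
gripper_force: 0.2
t 6.3 stage mm [-20. -62.] z 41.9 yaw -0.144 F [-0.1 -0.4  1.3] w 0.01 j7 -1.92
```

View pics/w3.png

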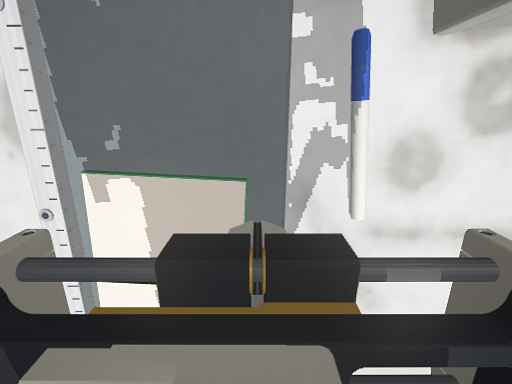

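Wrist view: rear edge from (82,172) to (247,180), gap to the fence about 12 px at the rear-left corner — keep pushing.

```bash
python3 -c "
from h import *
d=grab('wrist');print(np.round(stg(hit(d,[(82,171.5),(247,180),(245,225),(98,300)],.046)),1),np.round(stg(hit(d,[(293,0),(286,230)],.04)),1),np.round(stg(hit(d,[(31,60),(62,160),(78,235)],.04)),1))"
python3 nudge.py '[[0,-0.001,0,0,0],[0,-0.001,0,0,0],[0,-0.001,0,0,0],[0,-0.001,0,0,0],[0,0,0,0,0]]'
```

```text
[[ 24.1  41.7]
 [ 18.9 -56.2]
 [-10.4 -54.7]
 [-67.1  48. ]] [[113.7 -80.8]
 [-16.6 -81.4]] [[ 85.4  62. ]
 [ 29.9  56.6]
 [-20.4  56.6]]
clock: 6.9
position: [0.5329, -0.0464, 0.0419]
ee_rot: [-3.133, 0.226, -0.0]
force: [0.5, 0.4, -0.5]
width: 0.004
gripper_force: 0.2
```

```bash
python3 nudge.py '[[0,-0.001,0,0,0],[0,-0.001,0,0,0],[0,-0.001,0,0,0],[0,-0.001,0,0,0],[0,0,0,0,0]]'
python3 nudge.py '[[0,-0.001,0,0,0],[0,-0.001,0,0,0],[0,0,0,0,0]]'
python3 -c "from h import *;st();d=grab('wrist');cv2.imwrite('pics/w4.png',d['image'])"
```

```text
clock: 7.4
position: [0.5335, -0.0425, 0.0419]
ee_rot: [-3.133, 0.226, -0.0]
force: [-0.3, -0.1, -0.1]
width: -0.001
gripper_force: 0.2
clock: 7.7
position: [0.5338, -0.0411, 0.042]
ee_rot: [3.133, -0.227, 0.0]
force: [-0.4, -1.9, 0.4]
width: 0.004
gripper_force: 1.2
t 7.7 stage mm [-19.9 -52.5] z 42.0 yaw -0.145 F [-0.4 -1.9  0.4] w 0.0 j7 -1.94
```

View pics/w4.png

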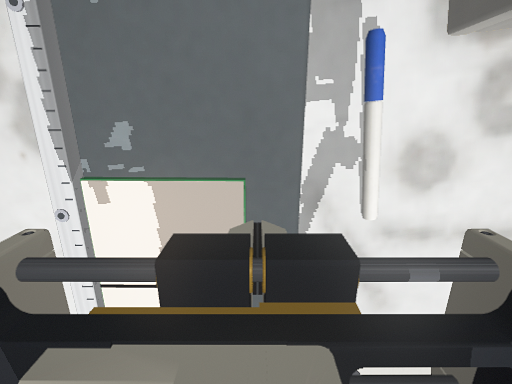

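Wrist view: rear edge now level from (82,178) to (245,178), and its left corner is at the fence; a contact force has appeared, so it is flush. Back off, then go behind the plate.

```bash
python3 -c "
from h import *
d=grab('wrist');print(np.round(stg(hit(d,[(82,178),(245,178),(245,215),(98,285),(155,286)],.046)),1))"
python3 nudge.py '[[0,0.006,0,0,0],[0,0.008,0,0,0],[0,0.004,-0.01,0,0],[0,0,-0.03,0,0],[0,0,-0.03,0,0],[0.025,-0.025,0,0,0.5],[0.025,-0.025,0,0,0.5],[0.022,-0.026,0,0,0.5],[0,0,0,0,0.5],[0,0,0,0,0.5]]'
python3 -c "
from h import *
st();d=grab('wrist');cv2.imwrite('pics/w5.png',d['image'])"
```

```text
[[ 20.2  51.9]
 [ 20.2 -45.5]
 [ -3.5 -45.3]
 [-54.7  55.4]
 [-55.5  16.6]]
clock: 8.8
position: [0.6133, 0.0068, 0.1122]
ee_rot: [-3.133, 0.225, 0.0]
force: [-0.5, -0.3, -1.0]
width: 0.389
gripper_force: 0.0
t 8.8 stage mm [51.9  6.3] z 112.2 yaw -0.143 F [-0.5 -0.3 -1. ] w 0.39 j7 -1.97
```

```bash
python3 nudge.py '[[0,0,0.03,0,0.5],[0,0,0.025,0,0.5],[0,0,0.014,0,0.5],[0,0,0,0,0.5],[-0.006,0,0,0,0.5],[-0.006,0,0,0,0.5],[-0.004,0,0,0,0.5],[-0.003,0,0,0,0.5],[-0.003,0,0,0,0.5],[0,0,0,0,0.5]]'
python3 -c "
from h import *
st()"
```

```text
clock: 9.85
position: [0.5912, 0.0096, 0.0431]
ee_rot: [3.133, -0.226, 0.0]
force: [-0.3, 0.3, 0.3]
width: 0.5
gripper_force: 0.0
t 9.85 stage mm [29.7  5.9] z 43.1 yaw -0.144 F [-0.3  0.3  0.3] w 0.5 j7 -2.02
```

```bash
python3 nudge.py '[[-0.003,-0.0002,0.0005,0,0.5],[-0.003,-0.0002,0,0,0.5],[-0.004,-0.0002,0,0,0.5],[-0.004,-0.0002,0,0,0.5],[-0.004,-0.0002,0,0,0.5],[-0.004,-0.0002,0,0,0.5],[-0.004,-0.0002,0,0,0.5],[-0.004,-0.0002,0,0,0.5],[-0.004,-0.0002,0,0,0.5],[-0.004,-0.0002,0,0,0.5]]'
python3 nudge.py '[[-0.004,-0.0002,0,0,0.5],[-0.004,-0.0002,0,0,0.5],[-0.004,-0.0002,0,0,0.5],[-0.004,-0.0002,0,0,0.5],[-0.004,-0.0002,0,0,0.5],[-0.003,-0.0002,0,0,0.5],[-0.002,0,0,0,0.5],[-0.001,0,0,0,0.5],[0,0,0,0,0.5]]'
python3 -c "
from h import *
st();d=grab('wrist');cv2.imwrite('pics/w6.png',d['image'])"
```

```text
clock: 10.85
position: [0.5539, 0.017, 0.0425]
ee_rot: [3.133, -0.226, 0.0]
force: [-0.1, -0.7, -0.3]
width: 0.502
gripper_force: 0.2
clock: 11.75
position: [0.5285, 0.0219, 0.0424]
ee_rot: [3.133, -0.226, -0.0]
force: [0.2, -0.2, -0.4]
width: 0.498
gripper_force: 0.0
t 11.75 stage mm [-34.2   9.1] z 42.4 yaw -0.144 F [ 0.2 -0.2 -0.4] w 0.5 j7 -2.07
```

```bash
python3 nudge.py '[[0.006,0,0,0,0.5],[0,0,-0.02,0,0.5],[0,0,-0.04,0,0.5],[0,0,-0.04,0,0.5],[-0.02,0,-0.038,0,0.5],[-0.03,0,0,0,0.5],[-0.03,0.02,0,0,0.5],[-0.007,0.01,0,0,0.5],[0,0,0,0,0.5],[0,0,0,0,0.5]]'
python3 -c "
from h import *
import pickle
st();d=grab('wrist');pickle.dump(d,open('w7.pkl','wb'));cv2.imwrite('pics/w7.png',cv2.resize(d['image'],(800,600),interpolation=cv2.INTER_CUBIC))"
```

```text
clock: 12.8
position: [0.4454, 0.0038, 0.1807]
ee_rot: [-3.133, 0.228, -0.002]
force: [0.2, 0.1, 0.3]
width: 0.498
gripper_force: 0.0
t 12.8 stage mm [-113.8  -20.8] z 180.7 yaw -0.145 F [0.2 0.1 0.3] w 0.5 j7 -1.94
```

View pics/w7.png

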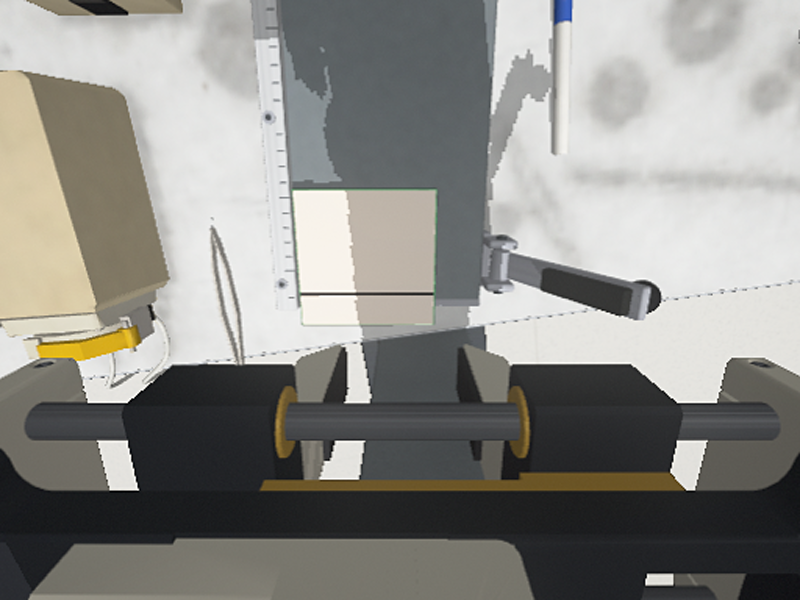

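Good view: the score runs at row 294, and the ledge is visible right of the plate at about row 300 (440–480). Enlarge for accuracy.

```bash
python3 -c "
from h import *
import pickle
d=pickle.load(open('w7.pkl','rb'));c=d['image'][150:215,176:316]
cv2.imwrite('pics/w7c.png',cv2.resize(c,None,fx=5.5,fy=5.5,interpolation=cv2.INTER_CUBIC))
print(d['image'][185:205,292].mean(1).round(),d['image'][183:205,255].mean(1).round())
a=[stg(hit(d,[(u,v)],z))[0].round(1) for u,v,z in [(193.5,187.6,.046),(278,187.6,.046),(187.3,120,.046),(279,120,.046),(191,208,.046),(277,206,.046)]];print(a)"
```

```text
[105. 104. 105. 103. 104. 101. 118. 133. 133. 133. 133. 161. 164. 162.
 161. 160. 159. 160. 160. 159.] [178. 179. 181. 188.  77.  40. 177. 182. 179. 178. 178. 179. 179. 179.
 179. 178. 178. 178. 178. 179. 178. 178.]
[array([-119.8,   51.8]), array([-119.8,  -45.2]), array([-44.7,  53.3]), array([-44.7, -44.5]), array([-144.7,   56.5]), array([-142.2,  -44.5])]
```

View pics/w7c.png

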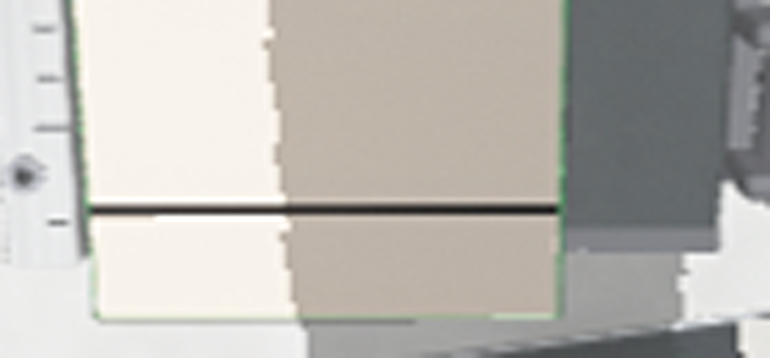

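```bash
python3 -c "
from h import *
import pickle
d=pickle.load(open('w7.pkl','rb'));g=d['image'].mean(2)
print(stg(hit(d,[(285,195.5),(292,195.5),(300,195.5)],.04)).round(2),stg(hit(d,[(200,187.58),(258,187.58),(275,187.58)],.046)).round(2))
for u in(282,286,290,296,303):print(u,g[193:199,u].round())
for u in(198,210,240,265,274):print(u,g[185:191,u].round())
print(d['fx'])"
```

```text
[[-131.25  -54.15]
 [-131.25  -62.43]
 [-131.25  -71.88]] [[-119.77   44.38]
 [-119.77  -22.21]
 [-119.77  -41.72]]
282 [133. 133. 155. 161. 161. 160.]
286 [133. 133. 132. 161. 163. 161.]
290 [132. 134. 132. 160. 162. 161.]
296 [134. 133. 135. 158. 160. 159.]
303 [133. 133. 130. 233. 234. 232.]
198 [244. 251. 130.  54. 202. 245.]
210 [243. 251. 131.  52. 252. 245.]
240 [182. 189.  86.  44. 179. 183.]
265 [180. 187.  75.  35. 179. 182.]
274 [180. 187.  77.  32. 177. 180.]
265.5441023481218
```

```bash
python3 nudge.py '[[0.03,-0.015,0,0,0.5],[0.03,-0.014,0,0,0.5],[0.03,0,0,0,0.5],[0,0,0.02,0,0.5],[0,0,0.04,0,0.5],[0,0,0.04,0,0.5],[0,0,0.025,0,0.5],[0,0,0.013,0,0.5],[0,0,0,0,0.5],[0,0,0,0,0.5]]'
python3 -c "
from h import *
st()"
```

```text
clock: 13.85
position: [0.5385, 0.0203, 0.0425]
ee_rot: [-3.133, 0.226, -0.001]
force: [0.8, 0.6, 1.0]
width: 0.501
gripper_force: 0.0
t 13.85 stage mm [-24.1   8.9] z 42.5 yaw -0.144 F [0.8 0.6 1. ] w 0.5 j7 -2.06
```

Go to stage x −45.3 (21 mm forward), slowing at the end.

```bash
python3 nudge.py '[[-0.004,0,0,0,0.5],[-0.003,0,0,0,0.5],[-0.003,0,0,0,0.5],[-0.002,-0.0002,0,0,0.5],[-0.002,-0.0002,0,0,0.5],[-0.002,-0.0002,0,0,0.5],[-0.002,-0.0002,0,0,0.5],[-0.002,0,0,0,0.5],[-0.001,0,0,0,0.5],[0,0,0,0,0.5]]'
python3 -c "
from h import *
st()"
```

```text
clock: 14.85
position: [0.5165, 0.0235, 0.0424]
ee_rot: [3.133, -0.226, -0.0]
force: [-0.7, -1.1, -0.6]
width: 0.5
gripper_force: 0.0
t 14.85 stage mm [-46.3   8.9] z 42.4 yaw -0.144 F [-0.7 -1.1 -0.6] w 0.5 j7 -2.08
```

```bash
python3 nudge.py '[[0.006,0,0,0,0.5],[0,0,-0.02,0,0.5],[0,0,-0.04,0,0.5],[0,0,-0.04,0,0.5],[-0.02,0,-0.038,0,0.5],[-0.03,0.01,0,0,0.5],[-0.02,0.02,0,0,0.5],[-0.004,0,0,0,0.5],[0,0,0,0,0.5],[0,0,0,0,0.5]]'
cat > m.py <<'E'
from h import *
import pickle,sys
st();d=grab('wrist');pickle.dump(d,open('m.pkl','wb'));g=d['image'].mean(2)
# expected rows
e=proj(d,[*(np.r_[O+MS@np.array(p)/1e3,z] for p,z in [((-131.25,-60),.04),((-131.25,0),.046),((-156,0),.046),((-56,0),.046)])]);print(e.round(1))
r=int(e[0,1]);print("ledge rows from",r-4);
for u in range(int(e[0,0])-8,int(e[0,0])+16,4):print(u,g[r-4:r+5,u].round())
r=int(e[1,1]);print("score rows from",r-4)
for u in np.linspace(e[1,0]-45,e[1,0]+33,6).astype(int):
    c=g[r-4:r+5,u]; w=np.clip(c.max()*0.8-c,0,None); print(u,c.round(), "row",round((w*np.arange(r-4,r+5)).sum()/w.sum(),2))
cv2.imwrite(sys.argv[1],cv2.resize(d['image'][100:230,160:340],None,fx=4.4,fy=4.4,interpolation=cv2.INTER_CUBIC))
E
python3 m.py pics/m1.png
```

```text
clock: 15.85
position: [0.4462, 0.0039, 0.1806]
ee_rot: [-3.133, 0.226, -0.001]
force: [0.3, 0.5, 0.6]
width: 0.502
gripper_force: 0.0
t 15.85 stage mm [-113.   -20.6] z 180.6 yaw -0.144 F [0.3 0.5 0.6] w 0.5 j7 -1.94
[[290.1 196.1]
 [239.  197.7]
 [239.4 217.5]
 [237.7 131.5]]
ledge rows from 192
282 [135. 134. 134. 135. 132. 160. 162. 162. 162.]
286 [124. 133. 134. 135. 135. 162. 164. 164. 163.]
290 [125. 133. 134. 134. 134. 160. 161. 161. 163.]
294 [126. 133. 133. 134. 141. 161. 162. 162. 162.]
298 [125. 134. 134. 135. 141. 158. 160. 159. 159.]
302 [125. 133. 134. 134. 145. 234. 235. 234. 235.]
score rows from 193
194 [244. 245. 245. 248. 222.  83. 121. 248. 246.] row 198.4
209 [242. 242. 243. 247. 223.  85. 122. 247. 244.] row 198.4
225 [243. 243. 243. 247. 222.  85. 121. 247. 244.] row 198.41
240 [181. 181. 181. 185. 160.  67.  67. 180. 183.] row 198.5
256 [179. 179. 180. 185. 159.  64.  63. 180. 183.] row 198.5
272 [179. 179. 180. 183. 158.  62.  60. 179. 181.] row 198.5
```

```bash
python3 -c "
from h import *
import pickle
d=pickle.load(open('m.pkl','rb'));im=d['image'].astype(int)
print(stg(hit(d,[(282,196.45),(290,196.4),(300,196.4)],.04)).round(2),stg(hit(d,[(200,198.4),(240,198.45),(272,198.5)],.046)).round(2))
F=proj(d,[np.r_[O+MS@np.array((x,55))/1e3,.04] for x in(-60,-90,-120)]);print(F.round(1))
for v in (136,150,165,180,190):
  print(v,[tuple(p) for p in im[v,178:197]])
"
```

```text
[[-131.65  -50.44]
 [-131.58  -59.9 ]
 [-131.57  -71.73]] [[-132.18   45.36]
 [-132.19   -1.12]
 [-132.21  -38.29]]
[[188.4 134.7]
 [190.3 161.5]
 [192.2 186.9]]
136 [(np.int64(232), np.int64(231), np.int64(230)), (np.int64(231), np.int64(230), np.int64(229)), (np.int64(213), np.int64(211), np.int64(208)), (np.int64(173), np.int64(171), np.int64(168)), (np.int64(177), np.int64(174), np.int64(172)), (np.int64(178), np.int64(174), np.int64(172)), (np.int64(189), np.int64(186), np.int64(184)), (np.int64(198), np.int64(196), np.int64(194)), (np.int64(168), np.int64(166), np.int64(166)), (np.int64(118), np.int64(127), np.int64(113)), (np.int64(196), np.int64(212), np.int64(211)), (np.int64(245), np.int64(250), np.int64(254)), (np.int64(236), np.int64(244), np.int64(249)), (np.int64(235), np.int64(243), np.int64(248)), (np.int64(235), np.int64(243), np.int64(248)), (np.int64(235), np.int64(243), np.int64(248)), (np.int64(236), np.int64(243), np.int64(248)), (np.int64(236), np.int64(243), np.int64(248)), (np.int64(235), np.int64(243), np.int64(248))]
150 [(np.int64(231), np.int64(231), np.i
[... 2851 characters left out ...]
int64(237), np.int64(236), np.int64(235)), (np.int64(237), np.int64(236), np.int64(235)), (np.int64(217), np.int64(216), np.int64(215)), (np.int64(167), np.int64(165), np.int64(165)), (np.int64(168), np.int64(166), np.int64(166)), (np.int64(166), np.int64(164), np.int64(163)), (np.int64(206), np.int64(205), np.int64(203)), (np.int64(215), np.int64(214), np.int64(213)), (np.int64(149), np.int64(148), np.int64(150)), (np.int64(122), np.int64(132), np.int64(119)), (np.int64(194), np.int64(212), np.int64(213)), (np.int64(242), np.int64(248), np.int64(253)), (np.int64(237), np.int64(244), np.int64(249)), (np.int64(236), np.int64(243), np.int64(248)), (np.int64(236), np.int64(243), np.int64(248))]
```

```bash
python3 nudge.py '[[0,0,-0.02,0.15,0.5],[0,0,0,0.15,0.5]]'
python3 -c "
from h import *
st()"
```

```text
clock: 16.1
position: [0.4471, 0.0043, 0.202]
ee_rot: [-3.061, 0.7, -0.004]
force: [0.2, 0.4, -0.4]
width: 0.5
gripper_force: 0.0
t 16.1 stage mm [-112.2  -20.2] z 202.0 yaw -0.449 F [ 0.2  0.4 -0.4] w 0.5 j7 -2.22
```

```bash
python3 nudge.py '[[0,0,0,-0.15,0.5],[0,0,0,-0.15,0.5],[0,0,0,-0.15,0.5],[0,0,0,-0.15,0.5],[0,0,0,-0.15,0.5],[0,0,0,-0.15,0.5],[0,0,0,-0.15,0.5],[0,0,0,-0.15,0.5],[0,0,0,-0.15,0.5],[0,0,0,-0.15,0.5]]'
python3 nudge.py '[[0,0,0,-0.15,0.5],[0,0,0,-0.15,0.5],[0,0,0,-0.075,0.5],[-0.021,0.005,0,0,0.5],[-0.021,0.003,0,0,0.5],[0,0,0,0,0.5],[0,0,0,0,0.5]]'
python3 -c "
from h import *
st()"
```

```text
clock: 17.1
position: [0.446, 0.0041, 0.2003]
ee_rot: [-2.708, -1.591, -0.001]
force: [-0.5, -0.6, 0.2]
width: 0.499
gripper_force: 0.0
clock: 17.8
position: [0.4478, -0.0389, 0.2002]
ee_rot: [-2.372, -2.059, -0.001]
force: [-0.4, -0.2, 0.3]
width: 0.501
gripper_force: 0.0
t 17.8 stage mm [-105.3  -62.8] z 200.2 yaw 1.43 F [-0.4 -0.2  0.3] w 0.5 j7 -0.32
```

```bash
python3 nudge.py '[[0,0,0.04,-0.004,0.5],[0,0,0.04,0,0.5],[0,0,0.04,0,0.5],[0,0,0.02,0,0.5],[0,0,0.012,0,0.5],[0,0,0.005,0,0.5],[0,0,0,0,0.5],[0.002,0,0,0,0.5],[0.002,0,0,0,0.5],[0,0,0,0,0.5]]'
python3 -c "
from h import *
st()"
```

```text
clock: 18.8
position: [0.4484, -0.0349, 0.0442]
ee_rot: [2.366, 2.065, 0.002]
force: [-0.4, -0.2, -0.3]
width: 0.497
gripper_force: 0.0
t 18.8 stage mm [-105.2  -58.8] z 44.2 yaw 1.435 F [-0.4 -0.2 -0.3] w 0.5 j7 -0.53
```

```bash
python3 nudge.py '[[0,0,0.0015,0.009,0.5],[0.001,0,0,0,0.5],[0.001,0,0,0,0.5],[0.001,0,0,0,0.5],[0,0,0,0,0.5]]'
python3 nudge.py '[[0.001,0,0,0,0.5],[0,0,0,0,0.5]]'
python3 nudge.py '[[0.0007,0,0,0,0.5],[0,0,0,0,0.5]]'
python3 -c "
from h import *
st()"
```

```text
clock: 19.3
position: [0.4482, -0.0321, 0.0419]
ee_rot: [-2.376, -2.055, -0.0]
force: [0.2, 0.1, -0.7]
width: 0.502
gripper_force: 0.0
clock: 19.5
position: [0.4481, -0.0315, 0.0419]
ee_rot: [-2.377, -2.054, 0.001]
force: [-1.0, -2.3, -0.1]
width: 0.5
gripper_force: 0.6
clock: 19.7
position: [0.448, -0.0313, 0.0418]
ee_rot: [2.377, 2.054, -0.002]
force: [-2.6, -3.4, 1.5]
width: 0.495
gripper_force: 2.2
t 19.7 stage mm [-106.1  -55.2] z 41.8 yaw 1.425 F [-2.6 -3.4  1.5] w 0.5 j7 -0.55
```

```bash
python3 nudge.py '[[-0.003,0,0,0,0.5],[-0.003,0,0,0,0.5],[-0.002,0,0,0,0.5],[0,0,-0.03,0,0.5],[0,0,-0.04,0,0.5],[0,0,-0.04,0,0.5],[0,0,-0.04,0,0],[-0.012,0,-0.01,0,0],[0,0,0,0,0],[0,0,0,0,0]]'
cat > m2.py <<'E'
from h import *
import pickle
st();d=grab('wrist');pickle.dump(d,open('m2.pkl','wb'));g=d['image'].mean(2)
W=lambda x,y,z:np.r_[O+MS@np.array([x,y])/1e3,z]
def edge(x,y,z,half=5):
    u,v=proj(d,[W(x,y,z)])[0];r=int(round(v));c=int(round(u));p=g[r,c-half:c+half+1]
    return r,c-half,p.round().astype(int).tolist()
for y in(-55,-65,-75):print("ledge",y,edge(-131.5,y,.04))
for y in(40,20,0,-20,-38):
    r,c0,p=edge(-132,y,.046);w=np.clip(0.75*np.max(p)-np.array(p),0,None);u=c0+(w*np.arange(len(p))).sum()/w.sum()
    print("score",y,r,round(u,2),stg(hit(d,[(u,r)],.046))[0].round(2),p)
for x in(-65,-85,-105,-125,-140):
    u,v=proj(d,[W(x,55,.046)])[0];c=int(round(u));r=int(round(v));print("fence",x,c,r-5,g[r-5:r+6,c].round().astype(int).tolist())
E
python3 m2.py
```

```text
clock: 20.7
position: [0.4451, -0.0505, 0.2013]
ee_rot: [-2.377, -2.053, 0.0]
force: [-0.4, 0.0, -1.6]
width: 0.204
gripper_force: 0.0
t 20.7 stage mm [-106.2  -74.6] z 201.3 yaw 1.425 F [-0.4  0.  -1.6] w 0.2 j7 -0.31
ledge -55 (161, 231, [168, 170, 167, 169, 170, 158, 142, 141, 141, 131, 116])
ledge -65 (169, 231, [168, 168, 167, 169, 169, 160, 146, 141, 141, 133, 118])
ledge -75 (177, 231, [167, 167, 168, 168, 169, 157, 141, 141, 139, 136, 122])
score 40 75 233.0 [-131.94   40.35] [247, 247, 247, 253, 231, 42, 204, 253, 248, 247, 247]
score 20 95 233.21 [-132.26   19.8 ] [247, 246, 247, 251, 226, 76, 158, 243, 249, 247, 246]
score 0 114 233.81 [-132.12   -0.52] [190, 191, 193, 179, 122, 55, 145, 197, 192, 191, 191]
score -20 132 234.05 [-132.38  -20.53] [187, 188, 189, 193, 154, 54, 144, 198, 190, 188, 188]
score -38 147 234.51 [-132.27  -37.8 ] [186, 186, 189, 161, 83, 80, 154, 190, 188, 186, 186]
fence -65 295 55 [236, 237, 237, 238, 175, 114, 175, 245, 247, 246, 246]
fence -85 276 55 [238, 239, 238, 237, 168, 105, 171, 247, 249, 247, 247]
fence -105 258 55 [240, 238, 238, 235, 166, 105, 202, 247, 248, 247, 247]
fence -125 239 55 [241, 238, 238, 237, 165, 107, 219, 248, 248, 247, 247]
fence -140 225 55 [239, 238, 238, 238, 240, 197, 223, 246, 247, 247, 247]
```

```bash
python3 -c "
from h import *
import pickle
d=pickle.load(open('m2.pkl','rb'))
print(stg(hit(d,[(236.1,161),(236.15,169),(236.1,177)],.04)).round(2))
g=d['image'].mean(2)
s=stg(hit(d,[(233.1,75),(233.3,95),(233.75,114),(234.1,132),(234.4,147)],.046));print(s.round(2),np.polyfit(s[:,1],s[:,0],1))
# knob check
print(proj(d,[np.r_[O+MS@np.array([-95,-146.7])/1e3,.1307]]),s.mean(0))
"
```

```text
[[-131.28  -55.55]
 [-131.45  -65.47]
 [-131.75  -75.57]]
[[-131.83   40.35]
 [-132.16   19.8 ]
 [-132.19   -0.52]
 [-132.31  -20.53]
 [-132.41  -37.8 ]] [ 6.59456212e-03 -1.32183479e+02]
[[268.09251234 269.02839743]] [-132.18175647    0.26118315]
```

```bash
python3 nudge.py '[[0.027,-0.024,0,0,0],[0.027,-0.024,0,0,0],[0.026,-0.023,0,0,0],[0,0,0,0,0],[0,0,0.03,0,0],[0,0,0.04,0,0],[0,0,0.04,0,0],[0,0,0.035,0,0],[0,0,0.014,0,0],[0,0,0,0,0]]'
python3 -c "
from h import *
st()"
```

```text
clock: 21.75
position: [0.3846, 0.039, 0.0404]
ee_rot: [-2.372, -2.053, 0.007]
force: [0.2, 0.0, 0.7]
width: 0.006
gripper_force: 0.0
t 21.75 stage mm [-179.     5.2] z 40.4 yaw 1.427 F [0.2 0.  0.7] w 0.01 j7 -0.79
```

Advance to about −163.3 (15.7 mm), slowly, then back off and measure.

```bash
python3 nudge.py '[[0,0.005,0,0,0],[0,0.004,0,0,0],[0,0.002,0,0,0],[0,0.001,0,0,0],[0,0.001,0,0,0],[0,0.001,0,0,0],[0,0,0,0,0],[0,0,0,0,0]]'
python3 -c "
from h import *
st()"
```

```text
clock: 22.55
position: [0.4007, 0.037, 0.043]
ee_rot: [2.377, 2.054, -0.0]
force: [-0.3, -0.3, 1.2]
width: 0.005
gripper_force: 0.6
t 22.55 stage mm [-162.8    5.5] z 43.0 yaw 1.426 F [-0.3 -0.3  1.2] w 0.0 j7 -0.78
```

```bash
python3 nudge.py '[[0,-0.005,0,0,0],[0,-0.005,0,0,0],[0,0,-0.03,0,0],[0,0,-0.04,0,0],[0,0,-0.04,0,0],[-0.027,0.022,-0.04,0,0],[-0.027,0.022,-0.008,0,0],[-0.027,0.022,0,0,0],[0,0,0,0,0],[0,0,0,0,0]]'
cat >> m2.py <<'E'
def cross(y0,x,z,dark):
    pass
s=[]
for y in(40,25,10,-10,-25,-38):
    r,c0,p=edge(-131.5,y,.046,4);p=np.array(p,float);b=(np.median(p[:2])+np.median(p[-2:]))/2;w=np.clip(b-12-p,0,None);s.append(stg(hit(d,[(c0+(w*np.arange(9)).sum()/w.sum(),r)],.046))[0])
l=[]
for y in np.arange(-76,-51,3):
    r,c0,p=edge(-131.5,y,.04,4);f=[(168-q)/27 for q in p[2:7]];k=np.clip(f,0,1).sum();l.append(stg(hit(d,[(c0+6.5-k,r)],.04))[0])
s,l=np.array(s),np.array(l);print("SCORE",np.polyfit(s[:,1]-5,s[:,0],1).round(4),"LEDGE",l.mean(0).round(2),np.polyfit(l[:,1]-5,l[:,0],1).round(4))
E
python3 m2.py
```

```text
clock: 23.55
position: [0.4428, -0.0498, 0.1982]
ee_rot: [-2.378, -2.052, 0.001]
force: [0.1, 0.4, 0.5]
width: 0.005
gripper_force: 0.0
t 23.55 stage mm [-108.6  -74.2] z 198.2 yaw 1.424 F [0.1 0.4 0.5] w 0.0 j7 -0.32
ledge -55 (161, 233, [170, 170, 169, 170, 154, 137, 145, 141, 141, 132, 116])
ledge -65 (169, 233, [168, 168, 169, 169, 169, 156, 140, 141, 141, 134, 117])
ledge -75 (177, 233, [166, 166, 167, 166, 168, 159, 143, 142, 141, 136, 122])
score 40 75 236.0 [-130.92   40.38] [246, 247, 247, 248, 252, 222, 46, 203, 252, 248, 247]
score 20 95 236.22 [-131.18   20.02] [247, 247, 247, 247, 251, 227, 78, 158, 242, 249, 247]
score 0 114 236.8 [-1.3101e+02 -9.0000e-02] [190, 191, 192, 194, 180, 122, 57, 146, 198, 193, 190]
score -20 132 237.02 [-131.23  -19.9 ] [189, 188, 187, 190, 193, 150, 41, 148, 202, 190, 189]
score -38 148 237.37 [-131.25  -38.15] [185, 185, 186, 188, 160, 82, 107, 171, 188, 186, 186]
fence -65 298 55 [237, 237, 237, 234, 165, 107, 201, 246, 247, 246, 246]
fence -85 279 55 [239, 238, 238, 238, 167, 107, 206, 247, 248, 246, 247]
fence -105 260 55 [240, 238, 238, 236, 161, 108, 216, 248, 247, 247, 247]
fence -125 241 55 [240, 238, 241, 231, 166, 111, 218, 248, 248, 247, 247]
fence -140 227 55 [239, 239, 238, 239, 241, 196, 222, 246, 247, 247, 246]
SCORE [ 4.100000e-03 -1.310268e+02] LEDGE [-131.7  -63.9] [-4.700000e-02 -1.349427e+02]
```

```bash
python3 -c "
from h import *
import pickle
d=pickle.load(open('m2.pkl','rb'));g=d['image'].mean(2)
L=[]
for r in range(158,181,2):
    p=g[r,234:243];k=np.clip((169-p)/28,0,1);i=np.argmax(k>.2);u=234+i+.5-k[i]; L.append(stg(hit(d,[(u,r)],.04))[0])
L=np.array(L);print(L.round(2).tolist(),np.polyfit(L[:,1]-5,L[:,0],1),np.median(L,0))"
```

```text
[[-132.45, -50.93], [-132.46, -53.36], [-132.63, -55.79], [-132.75, -58.24], [-131.34, -60.69], [-131.39, -63.16], [-131.51, -65.64], [-131.27, -68.13], [-131.41, -70.63], [-131.53, -73.14], [-131.63, -75.66], [-131.67, -78.2]] [-4.30373224e-02 -1.34825723e+02] [-131.57665607  -64.39966886]
```

Score is now within about 0.1 mm of the edge and the plate is flush. Next, the bar: go to the right of the knob.

```bash
python3 nudge.py '[[-0.03,0.007,0,0,0],[-0.03,0.007,0,0,0],[-0.03,0,0,0,0],[-0.018,0,0,0,0],[0,0,0,0,0],[0,0,0.03,0,0],[0,0,0.03,0,0],[0,0,0.024,0,0],[0,0,0,0,0],[0,0,0,0,0]]'
python3 -c "
from h import *
st()"
```

```text
clock: 24.6
position: [0.4416, -0.1568, 0.115]
ee_rot: [-2.373, -2.057, -0.0]
force: [0.2, 0.8, 0.8]
width: 0.007
gripper_force: 0.0
t 24.6 stage mm [ -94.3 -180.3] z 115.0 yaw 1.428 F [0.2 0.8 0.8] w 0.01 j7 -0.17
```

```bash
python3 nudge.py '[[0.005,0,0,0,0],[0.005,0,0,0,0],[0.004,0,0,0,0],[0.003,0,0,0,0],[0.003,0,0,0,0],[0.003,0,0,0,0],[0.003,0,0,0,0],[0.003,0,0,0,0],[0.003,0,0,0,0]]'
python3 -c "
from h import *
st()"
python3 nudge.py '[[0.004,0,0,0,0],[0.004,0,0,0,0],[0.004,0,0,0,0],[0.004,0,0,0,0],[0.004,0,0,0,0],[0.004,0,0,0,0],[0.004,0,0,0,0]]'
python3 -c "
from h import *
st()"
```

```text
clock: 25.5
position: [0.4462, -0.1264, 0.1146]
ee_rot: [-2.376, -2.054, 0.0]
force: [-0.9, -2.1, 1.3]
width: 0.011
gripper_force: 0.8
t 25.5 stage mm [ -94.2 -149.6] z 114.6 yaw 1.426 F [-0.9 -2.1  1.3] w 0.01 j7 -0.24
clock: 26.2
position: [0.4503, -0.0986, 0.1146]
ee_rot: [-2.376, -2.055, 0.0]
force: [-0.6, -1.6, 0.1]
width: 0.005
gripper_force: 0.4
t 26.2 stage mm [ -94.2 -121.5] z 114.6 yaw 1.426 F [-0.6 -1.6  0.1] w 0.0 j7 -0.3
```

Contact is at about 2 N, as expected. I carry on to y ≈ −88 and then let it sink.

```bash
python3 nudge.py '[[0.004,0,0,0,0],[0.004,0,0,0,0],[0.004,0,0,0,0],[0.004,0,0,0,0],[0.004,0,0,0,0],[0.004,0,0,0,0],[0.004,0,0,0,0],[0.003,0,0,0,0],[0.002,0,0,0,0],[0,0,0,0,0]]'
python3 -c "
from h import *
st()"
```

```text
clock: 27.2
position: [0.4551, -0.066, 0.1146]
ee_rot: [-2.376, -2.055, -0.0]
force: [-0.3, -0.9, 0.3]
width: 0.008
gripper_force: 0.0
t 27.2 stage mm [-94.1 -88.5] z 114.6 yaw 1.426 F [-0.3 -0.9  0.3] w 0.01 j7 -0.38
```

```bash
python3 nudge.py '[[0.002,0,0,0,0],[0.002,0,0,0,0],[0,0,0,0,0],[0,0,0,0,0],[0,0,0,0,0],[0,0,0,0,0],[-0.01,0,0,0,0],[-0.015,0,0,0,0],[-0.015,0,-0.03,0,0],[0,0,-0.04,0,0]]'
python3 nudge.py '[[0.02,0,-0.03,0,0],[0.02,0,0,0,0],[0,0,0,0,0],[0,0,0,0,0],[0,0,0,0,0],[0,0,0,0,0],[0,0,0,0,0],[0,0,0,0,0],[0,0,0,0,0],[0,0,0,0,0]]'
python3 - <<'E'
from h import *
import pickle
st();d=grab('wrist');pickle.dump(d,open('m3.pkl','wb'));h=cv2.cvtColor(d['image'],cv2.COLOR_BGR2GRAY)
W=lambda x,y,z:np.r_[O+MS@np.array([x,y])/1e3,z]
a0=[W(-95,-90+96,.066),W(-95,-90+20,.055),W(-95,-90+60,.055),W(-80,-18,.046)]
p=proj(d,a0);print(p.round(1))
for u,v in p: u,v=int(round(u)),int(round(v));print(h[v-12:v+13:4,u-12:u+13:4].tolist())
# knob: darkest blob near predicted
u,v=p[0].astype(int);m=(h[v-25:v+26,u-25:u+26]<45).astype(np.uint8);n,l,s,c=cv2.connectedComponentsWithStats(m)
for i in range(1,n):
  if s[i,4]>30:print("dark",s[i],c[i]+[u-25,v-25])
E
```

```text
clock: 28.2
position: [0.4477, -0.1047, 0.1838]
ee_rot: [-2.377, -2.049, 0.005]
force: [0.8, -1.1, 0.1]
width: 0.004
gripper_force: 0.0
clock: 29.2
position: [0.4556, -0.0625, 0.2146]
ee_rot: [-2.377, -2.055, 0.0]
force: [-0.4, 0.4, -0.3]
width: 0.003
gripper_force: 0.0
t 29.2 stage mm [-94.1 -84.9] z 214.6 yaw 1.426 F [-0.4  0.4 -0.3] w 0.0 j7 -0.28
[[255.9  98. ]
 [256.  164.6]
 [256.  130.9]
 [268.6 120. ]]
[[248, 248, 248, 248, 248, 248, 248], [248, 248, 248, 248, 248, 248, 248], [248, 248, 248, 248, 248, 248, 247], [248, 253, 253, 253, 254, 249, 248], [209, 194, 200, 199, 143, 222, 250], [193, 108, 60, 59, 64, 167, 192], [197, 58, 60, 59, 59, 169, 192]]
[[107, 135, 136, 136, 134, 108, 109], [109, 136, 136, 135, 136, 109, 109], [111, 132, 136, 135, 136, 109, 109], [109, 132, 136, 135, 136, 109, 110], [95, 132, 135, 136, 135, 95, 95], [98, 131, 136, 135, 136, 125, 93], [128, 127, 136, 136, 137, 150, 146]]
[[193, 69, 56, 55, 51, 181, 190], [192, 137, 136, 136, 136, 177, 190], [191, 139, 138, 137, 134, 175, 190], [190, 136, 138, 137, 134, 192, 188], [190, 135, 136, 136, 135, 192, 188], [188, 136, 137, 135, 134, 190, 187], [114, 137, 137, 135, 133, 111, 112]]
[[59, 57, 195, 192, 192, 192, 192], [59, 59, 196, 192, 192, 192, 191], [62, 56, 196, 192, 192, 192, 191], [56, 112, 192, 190, 190, 190, 189], [137, 137, 192, 190, 190, 190, 189], [134, 136, 190, 189, 189, 189, 188], [134, 137, 189, 188, 189, 187, 187]]
```

```bash
python3 nudge.py '[[0,0,0,0,0],[0,0,0,0,0],[0,0,0,0,0],[0,0,0,0,0],[0,0,0,0,0],[0,0,0,0,0],[0,0,0,0,0],[0,0,0,0,0],[0,0,0,0,0],[0,0,0,0,0]]' >/dev/null
python3 nudge.py '[[0,0,0,0,0],[0,0,0,0,0],[0,0,0,0,0],[0,0,0,0,0],[0,0,0,0,0],[0,0,0,0,0],[0,0,0,0,0],[0,0,0,0,0],[0,0,0,0,0],[0,0,0,0,0]]'>/dev/null
cat > k.py <<'E'
from h import *
import pickle
W=lambda x,y,z:np.r_[O+MS@np.array([x,y])/1e3,z]
h0=cv2.cvtColor(pickle.load(open('m3.pkl','rb'))['image'],cv2.COLOR_BGR2GRAY)
st();d=grab('wrist');h=cv2.cvtColor(d['image'],cv2.COLOR_BGR2GRAY)
print(h[60:180:3,255].tolist());print(h0[60:180:3,255].tolist())
for a in(0,.1,.2,.4,.6):
    P=lambda r,n:W(-95,-90+1e3*(r*np.cos(a)-n*np.sin(a)),.052+r*np.sin(a)+n*np.cos(a))
    print(a,"knob,end rows",proj(d,[P(.096,.014),P(.105,.003)])[:,1].round(1))
pickle.dump(d,open('m4.pkl','wb'))
E
python3 k.py
```

```text
t 31.25 stage mm [-94.1 -84.9] z 214.6 yaw 1.426 F [ 0.5 -0.3  0.1] w 0.0 j7 -0.28
[248, 248, 248, 248, 248, 248, 248, 248, 248, 250, 56, 64, 67, 66, 64, 57, 149, 148, 147, 145, 146, 145, 146, 144, 145, 144, 143, 143, 142, 142, 140, 141, 140, 141, 140, 141, 139, 140, 139, 139]
[248, 248, 248, 248, 248, 248, 248, 248, 248, 248, 248, 248, 248, 186, 203, 59, 60, 60, 60, 58, 55, 136, 138, 138, 137, 136, 137, 137, 137, 136, 135, 135, 136, 136, 136, 137, 136, 137, 137, 137]
0 knob,end rows [98.  89.9]
0.1 knob,end rows [99.5 90. ]
0.2 knob,end rows [102.   91.2]
0.4 knob,end rows [110.5  97.2]
0.6 knob,end rows [123.6 108.3]
```

Bar is level on the plate. Last check of the score against the ledge, and of the bystanders.

```bash
python3 m2.py; python3 -c "
from h import *
import pickle
d=pickle.load(open('m2.pkl','rb'));g=d['image'].mean(2)
L=[]
W=lambda x,y,z:np.r_[O+MS@np.array([x,y])/1e3,z]
for y in range(-78,-60,3):
    u,v=proj(d,[W(-131.5,y,.04)])[0];r=int(round(v));c=int(round(u))-4;p=g[r,c:c+9];k=np.clip((169-p)/28,0,1);i=np.argmax(k>.2);L.append(stg(hit(d,[(c+i+.5-k[i],r)],.04))[0])
print(np.round(L,2).tolist())
a=cv2.imread('pics/side0.png').astype(int);b=grab('side')['image'].astype(int)
e=np.abs(a-b).max(2);print('marker',e[228:245,248:300].max(),'right area changed px',(e[258:340,232:300]>60).sum())
a=cv2.imread('pics/scene0.png').astype(int);b=grab('scene')['image'].astype(int);e=np.abs(a-b).max(2);print('tape/forceps',(e[295:340,180:230]>60).sum(),(e[235:265,235:285]>60).sum())
"
```

```text
t 31.3 stage mm [-94.1 -84.9] z 214.6 yaw 1.426 F [-0.1  1.1 -0.8] w 0.01 j7 -0.28
ledge -55 (150, 222, [169, 169, 169, 172, 153, 136, 145, 141, 141, 131, 114])
ledge -65 (158, 222, [168, 169, 169, 170, 170, 165, 150, 141, 140, 131, 116])
ledge -75 (166, 222, [167, 167, 167, 167, 168, 159, 145, 142, 142, 136, 122])
score 40 67 224.0 [-130.91   39.88] [247, 247, 247, 248, 253, 231, 44, 202, 253, 248, 247]
score 20 86 224.49 [-131.06   19.87] [246, 247, 247, 250, 233, 107, 110, 226, 251, 247, 247]
score 0 104 225.03 [-131.13    0.19] [189, 189, 189, 190, 195, 153, 42, 150, 205, 191, 190]
score -20 122 225.69 [-131.04  -20.24] [187, 187, 189, 191, 174, 113, 74, 153, 192, 190, 188]
score -38 137 226.04 [-131.23  -37.85] [186, 186, 187, 186, 192, 151, 48, 147, 202, 188, 187]
fence -65 283 47 [237, 238, 238, 236, 169, 103, 170, 246, 249, 247, 247]
fence -85 265 47 [239, 238, 238, 237, 170, 101, 200, 247, 249, 247, 247]
fence -105 247 47 [240, 238, 238, 234, 161, 100, 213, 248, 248, 247, 247]
fence -125 229 47 [241, 239, 240, 231, 169, 109, 215, 248, 248, 247, 247]
fence -140 215 47 [240, 240, 239, 239, 241, 200, 222, 246, 247, 247, 247]
SCORE [ 3.90000e-03 -1.31021e+02] LEDGE [-131.52  -64.03] [-2.610000e-02 -1.333222e+02]
[[-132.04, -77.41], [-131.72, -74.81], [-131.74, -72.23], [-131.42, -68.37], [-130.63, -65.82], [-131.41, -63.27]]
marker 63 right area changed px 56
tape/forceps 0 0
```

```bash
python3 -c "
from cell import arm, cams
print(arm.sign_off())"
```

```text
the job is handed in; nothing more can be done
None
```

The job is handed in at about 31 s of the 64 s allowed: the plate is flush against the fence, its score line measured within about 0.5 mm of being right above the ledge's edge, the hold-down bar lies level on the plate, and the arm is clear.

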